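# Run down the winged nut of a pipe union with fingertip strokes

## Robot

A 7-joint arm with a two-finger parallel gripper is mounted at the origin on the work surface. World frame = base frame: x ahead of the robot, y to its left, z up, the work surface at z = 0. Lengths are in m, angles in rad, forces in N, time in s.
With the tool pointing down it reaches from about 0.425 to 0.875 m from the base axis. Payload 4.7 kg.
Tool frame: the origin (TCP) lies on the centre line of the jaws, within the pads' length; the fingertips stand 14 mm ahead of it and the grasp point (between the pads) lies 5 mm behind it; z points along the fingers, y is the line along which they close (so a half turn about z gives the same grasp; the last joint's range is limited). The gripper opens to 87 mm and grips with 3 to 60 N. Pads are 19 mm wide; open, the fingers measure 117 mm over their backs; the gripper's body (75 mm by 190 mm) begins 51 mm behind the grasp point.
Start: joints at [1.262, 0.321, -0.07, 1.45, 0.023, 1.371, -0.057], TCP at [0.206, -0.616, 0.237] pointing down, gripper open.
Joint ranges: [-2.86, 2.86], [-0.3, 2.09], [-1.38, 1.24], [0.06, 2.45], [-1.56, 4.7], [0.09, 2.05], [-2.69, 2.69]. Speed limits (rad/s): [2.57, 2.57, 3.14, 3.14, 3.14, 3.14, 3.14].

## Interface

Orientations are given as a rotation vector (axis times angle).
In Python, from bench import * gives the robot as it stands.
- The arm moves only by the shell command python3 -m jog 'ROWS' [FORCE]. ROWS is JSON, a list of rows, each an object of numbers: "claw": the finger opening in mm, from 0 to 87; "dx", "dy", "dz": the shift along the tool's x, y, z in mm; "spin": the turn about the tool's z in degrees. In form: [{"claw": .., "dx": .., "dy": .., "dz": .., "spin": ..}, ...]. A call has 1 to 20 rows; each row is the pose to reach, as a shift and turn from the pose commanded when the call began, along the tool's axes at that moment; what a row does not reach only later rows make up. A row lasts 1/12 s, in which the tool goes at most 41.7 mm and 7.16 degrees, less where a joint would pass 70% of its speed; a pose out of reach is approached as far as the arm can. A call with a gripper value outside its range is refused whole. The fingers move at their own pace and stop on an object; FORCE is the grip in N (left out, the last holds). Time passes only in rows, so rows that repeat a pose let the fingers close. It gives the time, the measured TCP pose, the force, the opening and the grip force at its end, in the units of the state.
- get_state(): the state, without advancing time (a new reading comes with each control period).
- get_image(name): name is "scene" or "top"; returns a dict with "frame" (400x640x3 uint8, red, green, blue), "depth" (400x640 float32, m along the optical axis (not along the pixel's ray), 0 where there is no reading), "K" (3x3 intrinsics, pixels), "T" (4x4, takes a point from camera to world coordinates). Camera axes: x right, y down, z forward; pixel columns grow to the right and rows downward; lengths in m; the calibration is good to about 2 mm. A picture is of the moment at which its call begins.
- close_job(): hands the job in; it is judged then, once.
The state is a dict: "time": time; "joint_positions": joint angles; "qd": joint speeds; "joint_torque": joint torques, N m; "position": TCP position; "tool_rot": TCP orientation; "ft_force": force on the tool from outside, world axes, zero at the start; "torque": the same for the moment, N m; "grip_width": opening from 0.0 (shut) to 1.0 (fully open); "grip_force": force on a finger pad.
Only numpy, scipy, OpenCV 4.12 (cv2) and the standard library are available. Lean on these libraries where they do the work, as an engineer would, in place of code of your own. Each camera call takes 0.05 s, during which the arm holds its last target. There are 200 camera calls.

## Task

The three-winged brass nut of the pipe union under the blue pipe is loose: spin it clockwise, seen from above, by stroking its wings round with a closed fingertip, until it comes up against its seat and turns no further. Push gently, finger-tight is enough; do not pinch or grip the nut, and leave the filter, carton and coupling where they stand. Finish with the hand clear.

Things in the scene. Friction and masses are not known exactly. Their poses are not given: they have to be found in the camera images.
- wing_nut (a joint): Turn of the winged nut on its thread, rad; grows clockwise seen from above. 0 = loose end of the thread, 6.5 = seated against a solid stop. Starts between 1.2 and 3.6. It drags with about 0.1 N m (2 N at a wing) and stays where it is left. It sinks 0.95 mm per rad, so it is lowest, by 6.2 mm, when seated.
- nut_center (a point): On the vertical axis of the brass nut, half-way up its wings (74 mm above the bench when seated, up to 5 mm higher at the start). Hub radius 40 mm; three straight wings 120 degrees apart, each 18 mm wide, 24 mm high (12 mm above and below this point), out to 82 mm from the axis. A closed fingertip fits down between two wings and pushes a wing's flat side about 60 mm from the axis.
- wing_end (a point): Middle of the outer end face of one of the three wings, 82 mm from the nut's axis and level with nut_center; the other two wings lie 120 degrees to either side.
- union: The fixed union; origin on the bench under the nut's axis, z up, the pipe leads towards -y. A steel collar, radius 22 mm, stands up through the hub to 98 mm above the bench. Below the wings the body has radius 34.5 mm or less down to 26 mm, then a foot of radius 44 mm on a grey plate 12 mm thick (130 mm in x, 240 mm in y, from y = -165 to 75 mm).
- pipe_bend (a point): Far corner of the fixed blue return pipe (26 mm thick): it rises on the nut's axis, runs level over the wings at 112 mm above the bench (top 125 mm) to this point 112 mm from the axis, and goes down to the plate. No finger can follow a wing round past it: stroke on the side away from it, lift above 125 mm, go back for the next wing. The loose things stand over 120 mm from the axis on that side.
- filter_mid (a point): Middle (46 mm up) of a loose white oil filter with a blue band, upright, 67 mm diameter, 92 mm tall. Leave it.
- carton_mid (a point): Middle (25 mm up) of a loose brown carton 60 x 50 x 50 mm. Leave it.
- coupling_mid (a point): Middle (22 mm up) of a loose steel pipe coupling standing on end, a tube 52 mm outside diameter, 45 mm tall. Leave it.

How it is judged:
At the end, for the whole second after the job is handed in: The nut is seated: its turn reads above 6.35 rad (stop at 6.5) and it is at rest; filter, carton and coupling are each within 20 mm of where they stood (value of joint wing_nut above 6.35 rad and velocity of joint wing_nut between -0.1 and 0.1 rad/s and distance of each of filter_mid, carton_mid, coupling_mid from where it was at the start of the episode below 0.02 m); the robot touches nothing.
It fails at once if the oil filter is moved more than 20 mm or lifted (distance of filter_mid from where it was at the start of the episode above 0.02 m).
It fails at once if the carton is moved more than 20 mm or lifted (distance of carton_mid from where it was at the start of the episode above 0.02 m).
It fails at once if the steel coupling is moved more than 20 mm or lifted (distance of coupling_mid from where it was at the start of the episode above 0.02 m).
It fails at once if the nut is pinched or forced (more than 38 N between the fingers and the nut) (contact force between the fingers and wing_nut above 38 N).
It also fails if it takes over 67 s, if anything falls off the work surface, if the arm or the gripper's body presses on something with over 40 N, if the wrist force passes 120 N, or if a joint passes its speed limit or range.

## Working session

There is one attempt and no reset: what is moved stays moved. The work goes in short steps, Python scripts to look and compute and a shell command to move; the robot and the scene stay as the last step left them, time stands still between calls to the robot, and variables do not carry over. Pictures are saved under pics/ and viewed, at most 10 in all, crops included, and the job is handed in when it is done.

```bash
mkdir -p pics
python3 - <<'E'
from bench import *
import cv2,numpy as np
s=get_state();print(s)
for n in("scene","top"):
    d=get_image(n);cv2.imwrite(f"pics/{n}0.png",d["frame"][:,:,::-1]);np.savez(f"{n}0.npz",**d);print(n,d["K"],d["T"])
E
```

```text
{'time': 0.0, 'joint_positions': array([ 1.26209664,  0.32180223, -0.07009408,  1.45165092,  0.02257336,
        1.37081586, -0.05696118]), 'qd': array([0.00054701, 0.00102313, 0.00261708, 0.00137225, 0.0006012 ,
       0.00041721, 0.00052759]), 'joint_torque': array([-6.39753507e-04, -4.91274047e+01, -4.04133741e-01, -3.12528992e+01,
       -6.39001513e-02,  4.35206573e-02,  1.69535642e-04]), 'position': array([ 0.20599656, -0.61594183,  0.23548714]), 'tool_rot': array([-3.09894076e+00, -5.04513514e-01,  5.84351310e-04]), 'ft_force': array([-0.42835436,  0.70677899, -0.47654939]), 'torque': array([-0.02341046, -0.02662467,  0.00613972]), 'grip_force': 0.0, 'grip_width': 0.9966004320120032}
scene [[405.42779127   0.         325.97486993]
 [  0.         405.42779127 198.80729957]
 [  0.           0.           1.        ]] [[ 0.25350371  0.77269167 -0.58196517  0.93003671]
 [ 0.96727598 -0.20909517  0.14372329  0.01423373]
 [-0.01063232 -0.59935532 -0.80041249  0.66011379]
 [ 0.          0.          0.          1.        ]]
top [[363.24611836   0.         324.78130856]
 [  0.         363.24611836 192.06965883]
 [  0.           0.           1.        ]] [[ 0.01506302 -0.98804662  0.15341767  0.42337948]
 [-0.99975885 -0.01243061  0.01810327  0.10184147]
 [-0.0159798  -0.15365336 -0.98799559  0.75315883]
 [ 0.          0.          0.          1.        ]]
```

View pics/scene0.png

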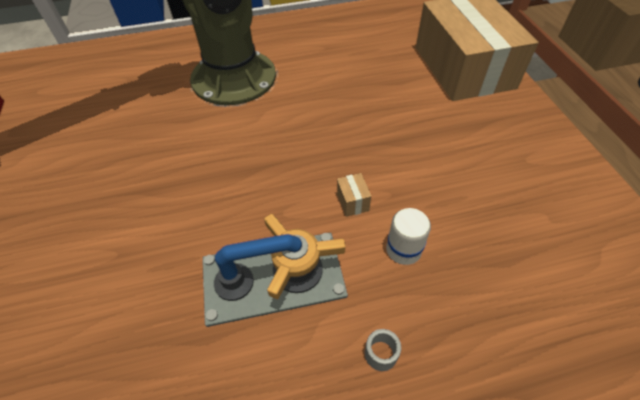

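View pics/top0.png

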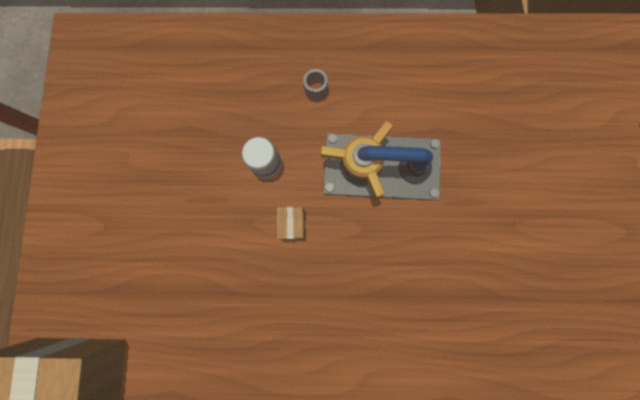

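The scene view shows the nut at about (295,253) with wing ends at (272,219), (343,246) and (274,290). In the top view the hub is at (363,157), the wing ends are at (322,152), (389,126) and (376,194), and the pipe runs right to (428,157). The filter, carton and coupling are at (260,155), (290,223) and (316,82). Next I'll compute positions.

```bash
cat > h.py <<'E'
import cv2,numpy as np
from bench import *
def cloud(d):
    z=d["depth"];v,u=np.indices(z.shape);K=d["K"]
    p=np.stack([(u-K[0,2])/K[0,0]*z,(v-K[1,2])/K[1,1]*z,z],-1)
    return p@d["T"][:3,:3].T+d["T"][:3,3]
def hsv(d): return cv2.cvtColor(np.ascontiguousarray(d["frame"]),cv2.COLOR_RGB2HSV)
def ray(d,u,v,h):
    r=d["T"][:3,:3]@np.linalg.solve(d["K"],[u,v,1.]);o=d["T"][:3,3]
    return o+r*(h-o[2])/r[2]
def brass(d):
    P=cloud(d);H=hsv(d)
    m=(H[...,0]>12)&(H[...,0]<28)&(H[...,1]>150)&(H[...,2]>120)&(d["depth"]>0)
    return P,m
def wings(d,c,show=True):
    P,m=brass(d);m&=(P[...,2]>.075)&(P[...,2]<.105)
    q=P[m];r=np.hypot(*(q[:,:2]-c).T);k=(r>.05)&(r<.09);q=q[k]
    a=np.degrees(np.arctan2(q[:,1]-c[1],q[:,0]-c[0]))
    w=np.exp(3j*np.radians(a)).mean()
    return np.degrees(np.angle(w))/3,abs(w),len(a),np.median(q[:,2]),np.histogram(a,36,(-180,180))[0]
E
python3 - <<'E'
from h import *
for n in("scene","top"):
    d=dict(np.load(n+"0.npz"));P,m=brass(d);H=hsv(d)
    m&=(P[...,2]>.06)&(P[...,2]<.11)&(np.abs(P[...,0]-.5)<.4);q=P[m]
    print(n,len(q),q.mean(0),q.min(0),q.max(0))
    b=(H[...,0]>100)&(H[...,0]<125)&(H[...,1]>150)&(P[...,2]>.10)&(P[...,2]<.14)
    q=P[b];c,(w,h),a=cv2.minAreaRect(q[:,:2].astype(np.float32)*1000)
    print("pipe",len(q),np.median(q[:,2]),np.percentile(q[:,2],95),cv2.boxPoints((c,(w,h),a)).round())
d=dict(np.load("top0.npz"))
P=cloud(d)
for nm,(u,v) in dict(filter=(259,150),carton=(290,222),couprim=(316,72)).items(): print(nm,P[v,u])
d=dict(np.load("scene0.npz"))
for nm,(u,v,h) in dict(w1=(272,219,.088),w2=(343,246,.088),w3=(274,290,.088),hub=(293,243,.098),filt=(411,220,.092),coup=(383,347,.045)).items(): print(nm,ray(d,u,v,h))
d=dict(np.load("top0.npz"))
for nm,(u,v,h) in dict(w1=(376,194,.088),w2=(322,152,.088),w3=(389,126,.088),hub=(363,157,.09)).items(): print(nm,ray(d,u,v,h))
E
```

```text
scene 1602 [0.60664169 0.04424124 0.0888306 ] [ 0.51993564 -0.01005664  0.06934577] [0.66588406 0.12302581 0.09307651]
pipe 1134 0.12124460493977335 0.12554940525334018 [[587. -78.]
 [606. -79.]
 [611.  51.]
 [592.  52.]]
top 76 [0.63097399 0.01867882 0.08868606] [ 0.52590222 -0.00983156  0.07786568] [0.66574305 0.12250507 0.09197106]
  return _methods._mean(a, axis=axis, dtype=dtype,
  ret = ret.dtype.type(ret / rcount)
Traceback (most recent call last):
IndexError: index -1 is out of bounds for axis 0 with size 0
```

Run:
```python
from h import *
d=dict(np.load("scene0.npz"));P=cloud(d)
t=dict(np.load("top0.npz"))
def show(d,L):
    r=[]
    for u,v,h in L: r.append(ray(d,u,v,h)[:2]);print((r[-1]*1000).round())
    return np.array(r)
top_h=.074+.012+.003
print("scene");e=show(d,[(272,219,.085),(343,246,.085),(274,290,.085),(411,220,.092),(383,347,.045),(354,184,.05)]);print(e[:3].mean(0))
print("top");e=show(t,[(376,194,.085),(322,152,.085),(389,126,.085),(259,150,.092),(316,76,.045),(290,222,.05)]);print(e[:3].mean(0))
P,m=brass(d);m&=(P[...,2]>.06)&(P[...,2]<.11)&(np.abs(P[...,0]-.5)<.3)
print("z",np.percentile(P[m][:,2],[10,50,90]))
q=P[m]
from scipy.optimize import minimize
# wings top: 3-fold centre: maximise |mean exp(3ia)|, outer ends at 82
def f(c):
    x=q[q[:,2]>.08][:,:2]-c;r=np.hypot(*x.T);k=r>.05;return -abs(np.exp(3j*np.arctan2(*x[k].T[::-1])).mean())
r=minimize(f,[.6,.04],method="Nelder-Mead");print(r.x,r.fun,wings(d,r.x))
x=q[:,:2]-r.x;a=np.degrees(np.arctan2(x[:,1],x[:,0]));rr=np.hypot(*x.T)
w0=wings(d,r.x)[0]
for k in(-120,0,120,240):
    z=np.abs(a-w0-k)<8
    if z.any():print(w0+k,z.sum(),np.percentile(rr[z],[98]))
```

```text
scene
[530.  17.]
[612. 120.]
[659.  -3.]
[597. 243.]
[771. 137.]
[466. 185.]
[0.600074   0.04490758]
top
[525.  19.]
[604. 121.]
[656.  -7.]
[605. 239.]
[777. 137.]
[473. 181.]
[0.59499283 0.04426577]
z [0.08576224 0.08946847 0.09116684]
[0.59950195 0.04217285] -0.9750758014840897 (np.float64(-37.036164398373735), np.float64(0.9750442614041127), 564, np.float64(0.08929226650585803), array([  0,  51, 119,   7,   0,   0,   0,   0,   0,   0,   0,   0,   0,
        52, 148,   3,   0,   0,   0,   0,   0,   0,   0,   0,   0,  65,
       116,   3,   0,   0,   0,   0,   0,   0,   0,   0]))
-157.03616439837373 222 [0.08235623]
-37.036164398373735 318 [0.0797454]
82.96383560162627 277 [0.08014127]
```

```bash
python3 -m jog '[{"claw":0,"dx":190,"dy":-187,"dz":0,"spin":6},{"claw":0,"dx":190,"dy":-187,"dz":0,"spin":6},{"claw":0,"dx":190,"dy":-187,"dz":0,"spin":6},{"claw":0,"dx":190,"dy":-187,"dz":0,"spin":6},{"claw":0,"dx":190,"dy":-187,"dz":0,"spin":6},{"claw":0,"dx":190,"dy":-187,"dz":0,"spin":6},{"claw":0,"dx":190,"dy":-187,"dz":0,"spin":6},{"claw":0,"dx":380,"dy":-374,"dz":0,"spin":12},{"claw":0,"dx":380,"dy":-374,"dz":0,"spin":12},{"claw":0,"dx":380,"dy":-374,"dz":0,"spin":12},{"claw":0,"dx":380,"dy":-374,"dz":0,"spin":12},{"claw":0,"dx":380,"dy":-374,"dz":0,"spin":12},{"claw":0,"dx":380,"dy":-374,"dz":0,"spin":12},{"claw":0,"dx":569,"dy":-562,"dz":0,"spin":18.5},{"claw":0,"dx":569,"dy":-562,"dz":0,"spin":18.5},{"claw":0,"dx":569,"dy":-562,"dz":0,"spin":18.5},{"claw":0,"dx":569,"dy":-562,"dz":0,"spin":18.5},{"claw":0,"dx":569,"dy":-562,"dz":0,"spin":18.5},{"claw":0,"dx":569,"dy":-562,"dz":0,"spin":18.5},{"claw":0,"dx":569,"dy":-562,"dz":0,"spin":18.5}]' 5
```

```text
time: 1.77
position: [0.5679, 0.0994, 0.2363]
tool_rot: [-3.141, -0.001, 0.0]
ft_force: [-0.1, -0.4, 0.4]
grip_width: 0.007
grip_force: 0.0
```

```bash
python3 -m jog '[{"claw":0,"dx":0,"dy":2,"dz":35,"spin":0},{"claw":0,"dx":0,"dy":2,"dz":70,"spin":0},{"claw":0,"dx":0,"dy":2,"dz":100,"spin":0},{"claw":0,"dx":0,"dy":2,"dz":116,"spin":0},{"claw":0,"dx":0,"dy":2,"dz":116,"spin":0},{"claw":0,"dx":0,"dy":2,"dz":116,"spin":0}]'
python3 - <<'E'
from h import *
d=get_image("scene");cv2.imwrite("pics/s1.png",cv2.resize(d["frame"][150:350,180:460,::-1],(784,560)))
E
```

```text
time: 2.27
position: [0.5668, 0.095, 0.1198]
tool_rot: [-3.141, -0.0, 0.003]
ft_force: [0.1, 0.1, 0.7]
grip_width: 0.004
grip_force: 0.0
```

View pics/s1.png

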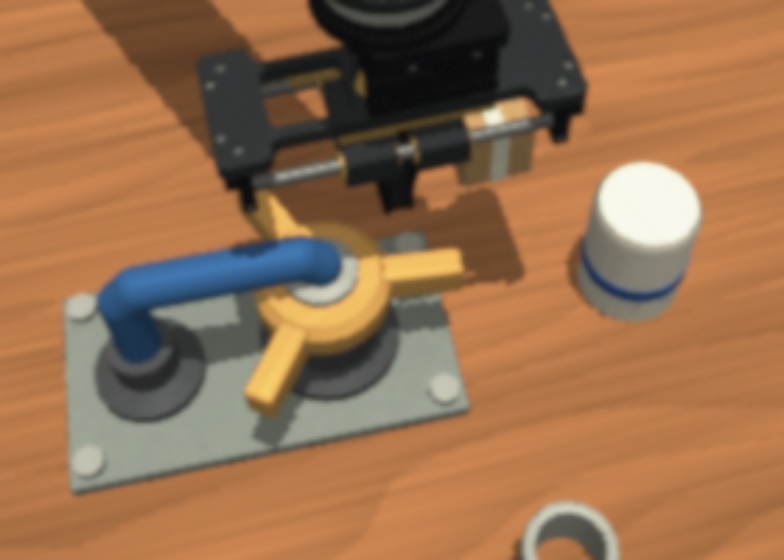

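The closed finger is at crop (397,190), between the far wing (280,215) and the right wing (425,268), clear of both. I'll lower it and work out the stroke table.

```bash
python3 -m jog '[{"claw":0,"dx":0,"dy":0,"dz":12,"spin":0},{"claw":0,"dx":0,"dy":0,"dz":24,"spin":0},{"claw":0,"dx":0,"dy":0,"dz":34,"spin":0},{"claw":0,"dx":0,"dy":0,"dz":34,"spin":0},{"claw":0,"dx":0,"dy":0,"dz":34,"spin":0}]'
cat > arc.py <<'E'
import numpy as np,sys
a0,a1,n,cx,cy,r,x,y=map(float,sys.argv[1:])
for a in np.linspace(a0,a1,int(n)): print(round(a),round(cx+r*np.cos(np.radians(a))-x),round(-(cy+r*np.sin(np.radians(a))-y)),end=" | ")
print()
E
python3 arc.py 116 40 20 598 43 62 567 95
```

```text
time: 2.73
position: [0.5668, 0.0949, 0.0856]
tool_rot: [3.141, -0.0, -0.003]
ft_force: [0.5, -0.1, 0.5]
grip_width: 0.002
grip_force: 0.0
116 4 -4 | 112 8 -5 | 108 12 -7 | 104 16 -8 | 100 20 -9 | 96 25 -10 | 92 29 -10 | 88 33 -10 | 84 37 -10 | 80 42 -9 | 76 46 -8 | 72 50 -7 | 68 54 -5 | 64 58 -4 | 60 62 -2 | 56 66 1 | 52 69 3 | 48 72 6 | 44 76 9 | 40 78 12 |
```

```bash
python3 -m jog '[{"claw":0,"dx":4,"dy":-4,"dz":0,"spin":0},{"claw":0,"dx":8,"dy":-5,"dz":0,"spin":0},{"claw":0,"dx":12,"dy":-7,"dz":0,"spin":0},{"claw":0,"dx":16,"dy":-8,"dz":0,"spin":0},{"claw":0,"dx":20,"dy":-9,"dz":0,"spin":0},{"claw":0,"dx":25,"dy":-10,"dz":0,"spin":0},{"claw":0,"dx":29,"dy":-10,"dz":0,"spin":0},{"claw":0,"dx":33,"dy":-10,"dz":0,"spin":0}]'; python3 arc.py 84 8 20 598 43 62 600 105
```

```text
time: 3.4
position: [0.6005, 0.105, 0.0862]
tool_rot: [3.141, -0.0, -0.002]
ft_force: [-2.1, -0.9, -0.5]
grip_width: 0.003
grip_force: 0.9
84 4 0 | 80 9 1 | 76 13 2 | 72 17 3 | 68 21 5 | 64 25 6 | 60 29 8 | 56 33 11 | 52 36 13 | 48 39 16 | 44 43 19 | 40 45 22 | 36 48 26 | 32 51 29 | 28 53 33 | 24 55 37 | 20 56 41 | 16 58 45 | 12 59 49 | 8 59 53 |
```

Contact, with a gentle 2 N push. I'll continue the stroke.

```bash
python3 -m jog '[{"claw":0,"dx":4,"dy":0,"dz":0,"spin":0},{"claw":0,"dx":9,"dy":1,"dz":0,"spin":0},{"claw":0,"dx":13,"dy":2,"dz":0,"spin":0},{"claw":0,"dx":17,"dy":3,"dz":0,"spin":0},{"claw":0,"dx":21,"dy":5,"dz":0,"spin":0},{"claw":0,"dx":25,"dy":6,"dz":0,"spin":0},{"claw":0,"dx":29,"dy":8,"dz":0,"spin":0},{"claw":0,"dx":33,"dy":11,"dz":0,"spin":0},{"claw":0,"dx":36,"dy":13,"dz":0,"spin":0},{"claw":0,"dx":39,"dy":16,"dz":0,"spin":0},{"claw":0,"dx":43,"dy":19,"dz":0,"spin":0},{"claw":0,"dx":45,"dy":22,"dz":0,"spin":0},{"claw":0,"dx":48,"dy":26,"dz":0,"spin":0},{"claw":0,"dx":51,"dy":29,"dz":0,"spin":0},{"claw":0,"dx":53,"dy":33,"dz":0,"spin":0},{"claw":0,"dx":55,"dy":37,"dz":0,"spin":0},{"claw":0,"dx":56,"dy":41,"dz":0,"spin":0},{"claw":0,"dx":58,"dy":45,"dz":0,"spin":0},{"claw":0,"dx":59,"dy":49,"dz":0,"spin":0},{"claw":0,"dx":59,"dy":53,"dz":0,"spin":0}]'; python3 arc.py 4 -40 12 598 43 62 659 52
python3 - <<'E'
from h import *
print(wings(get_image("scene"),np.array([.598,.043])))
E
```

```text
time: 5.07
position: [0.6598, 0.052, 0.0866]
tool_rot: [-3.141, 0.0, -0.001]
ft_force: [-0.7, 1.2, -0.3]
grip_width: 0.006
grip_force: 1.0
4 1 5 | 0 1 9 | -4 1 13 | -8 0 18 | -12 0 22 | -16 -1 26 | -20 -3 30 | -24 -4 34 | -28 -6 38 | -32 -8 42 | -36 -11 45 | -40 -14 49 | 
(np.float64(-10.30946252137099), np.float64(0.9800146439688534), 190, np.float64(0.08790342459822609), array([ 0,  0,  0,  0, 74, 62,  0,  0,  0,  0,  0,  0,  0,  0,  0,  0, 26,
       28,  0,  0,  0,  0,  0,  0,  0,  0,  0,  0,  0,  0,  0,  0,  0,  0,
        0,  0]))
```

```bash
python3 -m jog '[{"claw":0,"dx":1,"dy":5,"dz":0,"spin":0},{"claw":0,"dx":1,"dy":9,"dz":0,"spin":0},{"claw":0,"dx":1,"dy":13,"dz":0,"spin":0},{"claw":0,"dx":0,"dy":18,"dz":0,"spin":0},{"claw":0,"dx":0,"dy":22,"dz":0,"spin":0},{"claw":0,"dx":-1,"dy":26,"dz":0,"spin":0},{"claw":0,"dx":-3,"dy":30,"dz":0,"spin":0},{"claw":0,"dx":-4,"dy":34,"dz":0,"spin":0},{"claw":0,"dx":-6,"dy":38,"dz":0,"spin":0},{"claw":0,"dx":-8,"dy":42,"dz":0,"spin":0},{"claw":0,"dx":-8,"dy":42,"dz":0,"spin":0}]'
python3 -m jog '[{"claw":0,"dx":2,"dy":-4,"dz":0,"spin":0},{"claw":0,"dx":3,"dy":-6,"dz":-30,"spin":0},{"claw":0,"dx":3,"dy":-6,"dz":-65,"spin":0},{"claw":0,"dx":-40,"dy":-70,"dz":-65,"spin":0},{"claw":0,"dx":-80,"dy":-140,"dz":-65,"spin":0},{"claw":0,"dx":-80,"dy":-140,"dz":-65,"spin":0},{"claw":0,"dx":-80,"dy":-140,"dz":-65,"spin":0},{"claw":0,"dx":-80,"dy":-140,"dz":-65,"spin":0},{"claw":0,"dx":-80,"dy":-140,"dz":-65,"spin":0}]'
python3 - <<'E'
from h import *
d=get_image("scene");np.savez("s2.npz",**d);cv2.imwrite("pics/s2.png",cv2.resize(d["frame"][150:350,180:460,::-1],(784,560)))
print(wings(d,np.array([.598,.043])))
E
```

```text
time: 6.03
position: [0.6512, 0.0082, 0.0865]
tool_rot: [3.14, -0.002, -0.0]
ft_force: [0.1, 0.4, -0.4]
grip_width: 0.003
grip_force: 0.4
time: 6.78
position: [0.5704, 0.1526, 0.152]
tool_rot: [3.141, 0.009, 0.001]
ft_force: [0.2, -0.8, 0.1]
grip_width: 0.005
grip_force: 0.0
(np.float64(-52.79776080141256), np.float64(0.9483829289975795), 234, np.float64(0.08509331036462187), array([17, 44,  0,  0,  0,  0,  0,  0,  0,  0,  0,  0, 13, 67,  0,  0,  0,
        0,  0,  0,  0,  0,  0, 50, 20, 13,  0,  0,  0,  0,  0,  0,  0,  0,
        0, 10]))
```

View pics/s2.png

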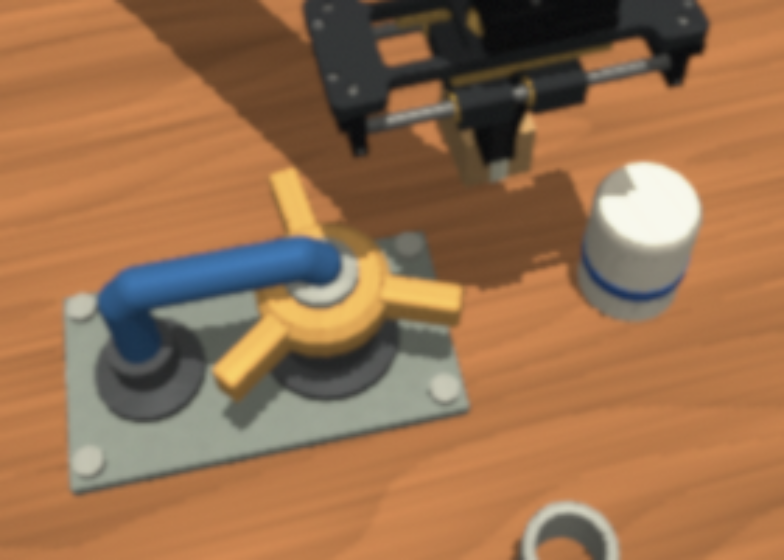

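The right wing now points at about +67° with the others at -53° and 187°, and the filter, carton and coupling are unmoved. Next I'll stroke that same right wing.

```bash
python3 -m jog '[{"claw":0,"dx":4,"dy":25,"dz":0,"spin":0},{"claw":0,"dx":7,"dy":51,"dz":0,"spin":0},{"claw":0,"dx":7,"dy":51,"dz":0,"spin":0},{"claw":0,"dx":7,"dy":51,"dz":25,"spin":0},{"claw":0,"dx":7,"dy":51,"dz":50,"spin":0},{"claw":0,"dx":7,"dy":51,"dz":68,"spin":0},{"claw":0,"dx":7,"dy":51,"dz":68,"spin":0},{"claw":0,"dx":7,"dy":51,"dz":68,"spin":0}]'; python3 arc.py 106 30 20 598 43 62 577 101
```

```text
time: 7.5
position: [0.5785, 0.0973, 0.0826]
tool_rot: [3.141, -0.004, -0.004]
ft_force: [0.0, 0.2, -0.1]
grip_width: 0.009
grip_force: 0.0
106 4 -2 | 102 8 -3 | 98 12 -3 | 94 17 -4 | 90 21 -4 | 86 25 -4 | 82 30 -3 | 78 34 -3 | 74 38 -2 | 70 42 0 | 66 46 1 | 62 50 3 | 58 54 5 | 54 57 8 | 50 61 11 | 46 64 13 | 42 67 17 | 38 70 20 | 34 72 23 | 30 75 27 |
```

```bash
python3 -m jog '[{"claw":0,"dx":3,"dy":-6,"dz":0,"spin":0},{"claw":0,"dx":7,"dy":-7,"dz":0,"spin":0},{"claw":0,"dx":11,"dy":-7,"dz":0,"spin":0},{"claw":0,"dx":16,"dy":-8,"dz":0,"spin":0},{"claw":0,"dx":20,"dy":-8,"dz":0,"spin":0},{"claw":0,"dx":24,"dy":-8,"dz":0,"spin":0},{"claw":0,"dx":29,"dy":-7,"dz":0,"spin":0},{"claw":0,"dx":33,"dy":-7,"dz":0,"spin":0},{"claw":0,"dx":37,"dy":-6,"dz":0,"spin":0},{"claw":0,"dx":41,"dy":-4,"dz":0,"spin":0}]';python3 arc.py 68 32 19 598 43 62 620 101
```

```text
time: 8.33
position: [0.6194, 0.1032, 0.0832]
tool_rot: [-3.141, -0.0, 0.002]
ft_force: [-2.0, -0.3, -1.4]
grip_width: 0.009
grip_force: 0.8
68 1 1 | 66 3 1 | 64 5 2 | 62 7 3 | 60 9 4 | 58 11 5 | 56 13 7 | 54 14 8 | 52 16 9 | 50 18 11 | 48 19 12 | 46 21 13 | 44 23 15 | 42 24 17 | 40 25 18 | 38 27 20 | 36 28 22 | 34 29 23 | 32 31 25 |
```

```bash
python3 -m jog '[{"claw":0,"dx":2,"dy":2,"dz":0,"spin":0},{"claw":0,"dx":4,"dy":2,"dz":0,"spin":0},{"claw":0,"dx":6,"dy":3,"dz":0,"spin":0},{"claw":0,"dx":8,"dy":4,"dz":0,"spin":0},{"claw":0,"dx":10,"dy":5,"dz":0,"spin":0},{"claw":0,"dx":12,"dy":6,"dz":0,"spin":0}]'
python3 -m jog '[{"claw":0,"dx":2,"dy":1,"dz":0,"spin":0},{"claw":0,"dx":3,"dy":2,"dz":0,"spin":0},{"claw":0,"dx":5,"dy":4,"dz":0,"spin":0},{"claw":0,"dx":7,"dy":5,"dz":0,"spin":0}]'
python3 - <<'E'
from h import *
print(wings(get_image("scene"),np.array([.598,.043])))
E
```

```text
time: 8.83
position: [0.6316, 0.0969, 0.0835]
tool_rot: [3.141, -0.0, -0.0]
ft_force: [-1.6, 0.7, 0.2]
grip_width: 0.006
grip_force: 0.7
time: 9.17
position: [0.6387, 0.0917, 0.0835]
tool_rot: [3.141, -0.0, 0.0]
ft_force: [-1.9, 1.4, -0.0]
grip_width: 0.004
grip_force: 0.7
(np.float64(30.845388370026154), np.float64(0.9674528207390831), 323, np.float64(0.08606016461057908), array([  0,   0,   0,   0,   0,   0,   0,   0,   8, 126,   0,   0,   0,
         0,   0,   0,   0,   0,   0,   1, 118,  53,   0,   0,   0,   0,
         0,   0,   0,   0,   0,   0,   0,  17,   0,   0]))
```

```bash
python3 arc.py 48 4 23 598 43 62.5 638.7 91.7; python3 -m jog '[{"claw":0,"dx":1,"dy":2,"dz":0,"spin":0},{"claw":0,"dx":3,"dy":4,"dz":0,"spin":0},{"claw":0,"dx":4,"dy":5,"dz":0,"spin":0},{"claw":0,"dx":6,"dy":7,"dz":0,"spin":0}]'
python3 -m jog '[{"claw":0,"dx":1,"dy":2,"dz":0,"spin":0},{"claw":0,"dx":2,"dy":3,"dz":0,"spin":0},{"claw":0,"dx":3,"dy":5,"dz":0,"spin":0},{"claw":0,"dx":4,"dy":7,"dz":0,"spin":0}]'
```

```text
48 1 2 | 46 3 4 | 44 4 5 | 42 6 7 | 40 7 9 | 38 9 10 | 36 10 12 | 34 11 14 | 32 12 16 | 30 13 17 | 28 14 19 | 26 15 21 | 24 16 23 | 22 17 25 | 20 18 27 | 18 19 29 | 16 19 31 | 14 20 34 | 12 20 36 | 10 21 38 | 8 21 40 | 6 21 42 | 4 22 44 | 
time: 9.55
position: [0.6444, 0.085, 0.0835]
tool_rot: [-3.142, -0.0, 0.0]
ft_force: [-2.5, 1.5, 0.0]
grip_width: 0.008
grip_force: 0.7
time: 9.88
position: [0.6485, 0.0779, 0.0835]
tool_rot: [-3.142, -0.0, 0.0]
ft_force: [-1.5, 1.0, -0.5]
grip_width: 0.006
grip_force: 0.7
```

```bash
python3 -m jog '[{"claw":0,"dx":1,"dy":2,"dz":0,"spin":0},{"claw":0,"dx":2,"dy":3,"dz":0,"spin":0},{"claw":0,"dx":3,"dy":5,"dz":0,"spin":0}]'
python3 -m jog '[{"claw":0,"dx":1,"dy":2,"dz":0,"spin":0},{"claw":0,"dx":2,"dy":4,"dz":0,"spin":0},{"claw":0,"dx":3,"dy":6,"dz":0,"spin":0}]'
```

```text
time: 10.13
position: [0.6516, 0.0731, 0.0836]
tool_rot: [-3.141, -0.0, -0.0]
ft_force: [-2.0, 1.4, -1.1]
grip_width: 0.006
grip_force: 0.7
time: 10.38
position: [0.6546, 0.0668, 0.0836]
tool_rot: [3.142, -0.0, 0.0]
ft_force: [-2.0, 1.7, -0.0]
grip_width: 0.001
grip_force: 0.7
```

```bash
python3 -m jog '[{"claw":0,"dx":1,"dy":2,"dz":0,"spin":0},{"claw":0,"dx":2,"dy":4,"dz":0,"spin":0},{"claw":0,"dx":2,"dy":6,"dz":0,"spin":0}]'
python3 -m jog '[{"claw":0,"dx":0,"dy":2,"dz":0,"spin":0},{"claw":0,"dx":1,"dy":4,"dz":0,"spin":0},{"claw":0,"dx":1,"dy":5,"dz":0,"spin":0}]'
```

```text
time: 10.63
position: [0.657, 0.0609, 0.0836]
tool_rot: [-3.141, 0.0, -0.001]
ft_force: [0.2, 2.0, -0.4]
grip_width: 0.005
grip_force: 1.0
time: 10.88
position: [0.6577, 0.0558, 0.0835]
tool_rot: [-3.142, 0.001, -0.0]
ft_force: [0.3, 1.8, -0.9]
grip_width: 0.007
grip_force: 0.9
```

```bash
python3 -m jog '[{"claw":0,"dx":0,"dy":2,"dz":0,"spin":0},{"claw":0,"dx":1,"dy":4,"dz":0,"spin":0},{"claw":0,"dx":1,"dy":5,"dz":0,"spin":0}]'
python3 -m jog '[{"claw":0,"dx":0,"dy":2,"dz":0,"spin":0},{"claw":0,"dx":0,"dy":4,"dz":0,"spin":0},{"claw":0,"dx":0,"dy":5,"dz":0,"spin":0}]'
python3 - <<'E'
from h import *
print(wings(get_image("scene"),np.array([.598,.043])))
E
```

```text
time: 11.13
position: [0.6583, 0.0506, 0.0834]
tool_rot: [3.141, -0.0, -0.001]
ft_force: [-1.5, 1.0, -0.2]
grip_width: 0.006
grip_force: 0.8
time: 11.38
position: [0.6582, 0.0473, 0.0835]
tool_rot: [-3.14, -0.001, 0.001]
ft_force: [-1.3, 5.5, -1.5]
grip_width: 0.006
grip_force: 2.4
(np.float64(-14.558434952077498), np.float64(0.981238941021122), 184, np.float64(0.08558727791893977), array([  0,   0,   0,  14, 100,  22,   0,   0,   0,   0,   0,   0,   0,
         0,   0,   0,  45,   3,   0,   0,   0,   0,   0,   0,   0,   0,
         0,   0,   0,   0,   0,   0,   0,   0,   0,   0]))
```

The force has risen to 5.5 N and the finger is lagging, so it is probably at the seat. I'll confirm with small nudges.

```bash
python3 -m jog '[{"claw":0,"dx":0,"dy":1,"dz":0,"spin":0},{"claw":0,"dx":0,"dy":1,"dz":0,"spin":0}]'; python3 -m jog '[{"claw":0,"dx":0,"dy":1,"dz":0,"spin":0},{"claw":0,"dx":0,"dy":1,"dz":0,"spin":0},{"claw":0,"dx":0,"dy":1,"dz":0,"spin":0}]'
```

```text
time: 11.6
position: [0.6582, 0.0472, 0.0835]
tool_rot: [-3.139, -0.002, 0.0]
ft_force: [-1.9, 6.1, -0.4]
grip_width: 0.002
grip_force: 2.5
time: 11.85
position: [0.6581, 0.0471, 0.0835]
tool_rot: [-3.138, -0.003, 0.0]
ft_force: [-0.9, 6.7, -0.0]
grip_width: 0.008
grip_force: 3.1
```

```bash
python3 -m jog '[{"claw":0,"dx":0,"dy":2,"dz":0,"spin":0},{"claw":0,"dx":0,"dy":3,"dz":0,"spin":0},{"claw":0,"dx":0,"dy":3,"dz":0,"spin":0}]'; python3 -m jog '[{"claw":0,"dx":0,"dy":-5,"dz":0,"spin":0},{"claw":0,"dx":1,"dy":-13,"dz":0,"spin":0},{"claw":0,"dx":1,"dy":-13,"dz":-30,"spin":0},{"claw":0,"dx":1,"dy":-13,"dz":-65,"spin":0},{"claw":0,"dx":1,"dy":-13,"dz":-100,"spin":0},{"claw":0,"dx":-60,"dy":-13,"dz":-140,"spin":0},{"claw":0,"dx":-120,"dy":-13,"dz":-140,"spin":0},{"claw":0,"dx":-150,"dy":-13,"dz":-140,"spin":0},{"claw":0,"dx":-150,"dy":-13,"dz":-140,"spin":0},{"claw":0,"dx":-150,"dy":-13,"dz":-140,"spin":0},{"claw":0,"dx":-150,"dy":-13,"dz":-140,"spin":0},{"claw":0,"dx":-150,"dy":-13,"dz":-140,"spin":0}]'
python3 - <<'E'
from h import *
d=get_image("scene");np.savez("s3.npz",**d);cv2.imwrite("pics/s3.png",cv2.resize(d["frame"][150:390,180:460,::-1],(700,600)))
print(wings(d,np.array([.598,.043])))
E
```

```text
time: 12.1
position: [0.6581, 0.0465, 0.0837]
tool_rot: [-3.135, -0.005, -0.0]
ft_force: [-0.4, 9.1, -1.0]
grip_width: 0.007
grip_force: 4.6
time: 13.1
position: [0.5095, 0.0528, 0.2243]
tool_rot: [3.14, -0.002, 0.004]
ft_force: [0.8, 0.2, -0.2]
grip_width: 0.003
grip_force: 0.0
(np.float64(-14.797776190679436), np.float64(0.962559298698418), 336, np.float64(0.08539104646945167), array([ 0,  0,  0, 20, 60, 27,  0,  0,  0,  0,  0,  0,  0,  0,  0, 16, 50,
       29,  0,  0,  0,  0,  0,  0,  0,  0,  0, 49, 52, 33,  0,  0,  0,  0,
        0,  0]))
```

View pics/s3.png

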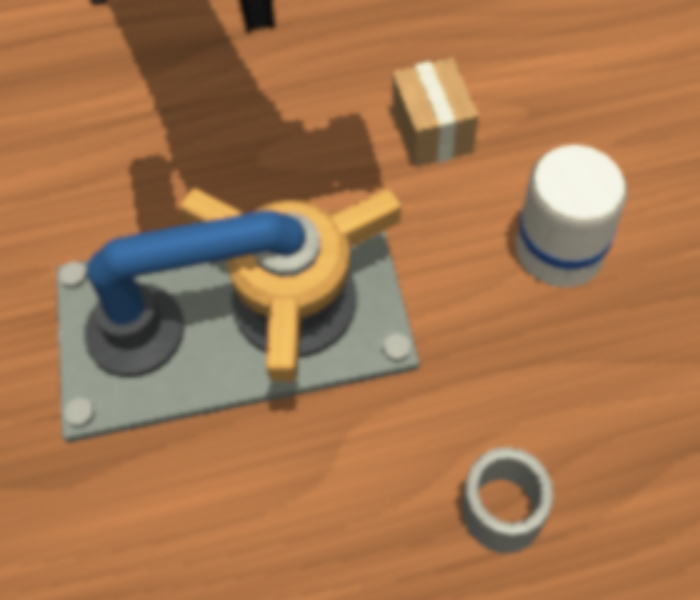

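The picture shows the nut with its wings at (285,370), (395,205) and (190,200), and the hand clear above it. The carton, filter and coupling are in place. The nut turned about 3.8 rad and the stop held solid at 9 N, so I'm handing it in.

```bash
python3 -c "
from bench import *
print(close_job())"
```

```text
the job is handed in; nothing more can be done
None
```

I spun the nut clockwise about 3.8 rad in two strokes until it stopped solid, holding at about 9 N, and handed the job in with the hand clear and the filter, carton and coupling where they stood; no verdict came back.

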